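# Push the paint pans through the gate into the slot

## Robot

A 7-joint arm with a two-finger parallel gripper is mounted at the origin on a cart in front of the work surface, level with it; the furniture and walls round the work are solid. World frame = base frame: x ahead of the robot, y to its left, z up, the work surface at z = 0. Lengths are in m, angles in rad, forces in N, time in s.
With the tool pointing down it reaches from about 0.35 to 0.9 m from the base axis. Payload 8.1 kg.
Tool frame: the origin (TCP) lies at the very end of the fingers, on their centre line; the grasp point (between the pads) lies 19 mm behind it; z points along the fingers, y is the line along which they close (so a half turn about z gives the same grasp; the last joint's range is limited). The gripper opens to 92 mm and grips with 3 to 60 N. Pads are 19 mm wide; open, the fingers measure 130 mm over their backs; the gripper's body (75 mm by 190 mm) begins 47 mm behind the grasp point.
Start: joints at [1.225, 0.434, 0.025, 1.573, -0.012, 1.134, -0.075], TCP at [0.15, -0.607, 0.227] pointing down, gripper open.
Joint ranges: [-2.62, 2.62], [-0.44, 2.09], [-1.27, 1.32], [0.08, 2.57], [-1.32, 4.46], [0.12, 2], [-2.74, 2.74]. Speed limits (rad/s): [2.22, 2.22, 3.01, 3.01, 3.14, 3.14, 3.14].

## Interface

Orientations are given as a rotation vector (axis times angle).
In Python, from cell import arm gives the robot as it stands.
- The arm moves only by the tool jog_arm, never from a script. Its argument "rows" is a list of rows, each a list of 3 entries, a list of its own where there are three numbers: the shift along the world's x, y, z in cm, then the turn, a rotation vector about the world's x, y, z in degrees, then the opening, from 0 (shut) to 1 (fully open). A call has 1 to 8 rows; each row is the pose to reach, as a shift and turn from the pose commanded when the call began; what a row does not reach only later rows make up. A row lasts 1/8 s, in which the tool goes at most 62.5 mm and 10.7 degrees, less where a joint would pass 70% of its speed; a pose out of reach is approached as far as the arm can. A call with a gripper value outside its range is refused whole. The fingers move at their own pace and stop on an object; "newtons" is the grip in N (left out, the last holds). Time passes only in rows, so rows that repeat a pose let the fingers close. It gives the time, the measured TCP pose, the force, the opening and the grip force at its end, in the units of the state.
- arm.observe(): the state, without advancing time (a new reading comes with each control period).
- arm.get_image(name): name is "scene" or "top"; returns a dict with "img" (480x640x3 uint8, red, green, blue), "depth" (480x640 float32, m along the optical axis (not along the pixel's ray), 0 where there is no reading), "fx", "fy", "cx", "cy" (pixels), "dist_coeffs" ([k1, k2, p1, p2, k3] as OpenCV has them; the pictures are not rectified), "rvec" (rotation vector, rad) and "tvec" (3), from world to camera coordinates, as OpenCV has them. Camera axes: x right, y down, z forward; pixel columns grow to the right and rows downward; lengths in m; the calibration is good to about 2 mm. A picture is of the moment at which its call begins.
- arm.sign_off(): hands the job in; it is judged then, once.
The state is a dict: "clock": time; "joints": joint angles; "dq": joint speeds; "joint_efforts": joint torques, N m; "position": TCP position; "ee_rot": TCP orientation; "force": force on the tool from outside, world axes, zero at the start; "ft_torque": the same for the moment, N m; "width": opening from 0.0 (shut) to 1.0 (fully open); "gripper_force": force on a finger pad.
Only numpy, scipy, OpenCV 4.12 (cv2) and the standard library are available. Lean on these libraries where they do the work, as an engineer would, in place of code of your own. Each camera call takes 0.05 s, during which the arm holds its last target. There are 200 camera calls.

## Task

Push the three paint pans (the jar lids on the plywood deck) with the fingertips, one at a time, through the narrow gate so that each drops into the slot behind it; the next pan stays back from the gate until the one before has dropped. Only push them along the deck: do not pick any of them up. Leave the small bottle, the clay morel and the little stoneware jar standing where they are.

Things in the scene. Friction and masses are not known exactly. Their poses are not given: they have to be found in the camera images.
- tray: Plywood deck on legs, fixed to the table over the paint clutter. x runs from its open near end to the gate and slot, y left of that, z up; origin on the table top. Deck: x -120..78 mm, y -110..110 mm, top 100 mm high, no rim at the near end and sides. A dark wall at x 70..78 mm, 20 mm above the deck, spans it save for one opening, the gate; behind that lies the slot.
- gate (a point): Middle of the gate at deck height (tray x 74 mm, y 0); same axes as the tray: pass it along +x. The opening is 60 mm wide (y -30..30 mm) between 8 mm thick brass-nosed cheeks 20 mm high; only one pan fits through at a time.
- slot (a point): Middle of the slot's opening, on its floor (tray x 118 mm, y 0, z 6 mm); axes as the tray. The opening is 80 mm long (x), 100 mm wide (y); grey floor 94 mm below the deck, going on 46 mm under it; dark walls 20 mm above the deck. Its near edge, the deck's end, lies 40 mm before this point, at the gate's far face; a pan tips over it and drops once its middle has passed it.
- pan_white: Black-rimmed jar lid with off-white paint in it, 50 mm across, 10 mm high, 20 g, lying open side up on the deck; slides freely. Origin at the centre of its underside, z up.
- pan_blue_1: Dark-rimmed jar lid with pale blue paint in it, 40 mm across, 10 mm high, 20 g, lying open side up on the deck; slides freely. Origin at the centre of its underside, z up.
- pan_blue_2: A second lid just like pan_blue_1 (40 mm across, 10 mm high). Origin at the centre of its underside, z up.
- bottle: Bystander: small cream bottle with white cap, 38 mm across, 59 mm high, loose, standing on the deck in one of the corners beside the gate. Origin at the centre of its underside, z up.
- morel: Bystander: brown glazed clay morel, 36 mm across, 36 mm high, loose, standing on the deck in the other corner beside the gate. Origin at the centre of its underside, z up.
- jar: Bystander: small round stoneware jar, cream above and brown below, 54 mm across, 44 mm high, loose, standing on the table to the left of the tray. Origin at the centre of its underside, z up.
Things that resemble listed ones, but are neither listed nor needed, are in the scene too. What is shaped like the pan_blue_2 but purple or turquoise is not meant.

How it is judged:
On the way, in this order (a step that is already met when the one before it is completed fails the run):
1. one pan has dropped into the slot (((z of pan_white in the frame of slot between -0.01 and 0.074 m and x of pan_white in the frame of slot between -0.09 and 0.045 m and y of pan_white in the frame of slot between -0.055 and 0.055 m) or (z of pan_blue_1 in the frame of slot between -0.01 and 0.074 m and x of pan_blue_1 in the frame of slot between -0.09 and 0.045 m and y of pan_blue_1 in the frame of slot between -0.055 and 0.055 m) or (z of pan_blue_2 in the frame of slot between -0.01 and 0.074 m and x of pan_blue_2 in the frame of slot between -0.09 and 0.045 m and y of pan_blue_2 in the frame of slot between -0.055 and 0.055 m))), for 0.1 s.
2. a second pan has dropped into the slot ((((z of pan_white in the frame of slot between -0.01 and 0.074 m and x of pan_white in the frame of slot between -0.09 and 0.045 m and y of pan_white in the frame of slot between -0.055 and 0.055 m) and (z of pan_blue_1 in the frame of slot between -0.01 and 0.074 m and x of pan_blue_1 in the frame of slot between -0.09 and 0.045 m and y of pan_blue_1 in the frame of slot between -0.055 and 0.055 m)) or ((z of pan_white in the frame of slot between -0.01 and 0.074 m and x of pan_white in the frame of slot between -0.09 and 0.045 m and y of pan_white in the frame of slot between -0.055 and 0.055 m) and (z of pan_blue_2 in the frame of slot between -0.01 and 0.074 m and x of pan_blue_2 in the frame of slot between -0.09 and 0.045 m and y of pan_blue_2 in the frame of slot between -0.055 and 0.055 m)) or ((z of pan_blue_1 in the frame of slot between -0.01 and 0.074 m and x of pan_blue_1 in the frame of slot between -0.09 and 0.045 m and y of pan_blue_1 in the frame of slot between -0.055 and 0.055 m) and (z of pan_blue_2 in the frame of slot between -0.01 and 0.074 m and x of pan_blue_2 in the frame of slot between -0.09 and 0.045 m and y of pan_blue_2 in the frame of slot between -0.055 and 0.055 m)))), for 0.1 s.
At the end, for the whole second after the job is handed in: All three pans lie at rest inside the slot, the middle of each at least 20 mm below the deck; bottle, morel and jar stand upright within 15 mm of where they stood (z of pan_white in the frame of slot between -0.01 and 0.074 m and x of pan_white in the frame of slot between -0.09 and 0.045 m and y of pan_white in the frame of slot between -0.055 and 0.055 m and z of pan_blue_1 in the frame of slot between -0.01 and 0.074 m and x of pan_blue_1 in the frame of slot between -0.09 and 0.045 m and y of pan_blue_1 in the frame of slot between -0.055 and 0.055 m and z of pan_blue_2 in the frame of slot between -0.01 and 0.074 m and x of pan_blue_2 in the frame of slot between -0.09 and 0.045 m and y of pan_blue_2 in the frame of slot between -0.055 and 0.055 m and linear speed of each of pan_white, pan_blue_1, pan_blue_2 below 0.02 m/s and distance of each of bottle, morel, jar from where it was at the start of the episode below 0.015 m and angle between each of bottle, morel, jar's own z axis and vertical below 0.2 rad); the robot touches nothing.
It fails at once if a pan is lifted (18 mm or more above the deck) (z of any of pan_white, pan_blue_1, pan_blue_2 in the frame of gate above 0.018 m).
It fails at once if two pans are at the gate at once (both still at deck height with their middles less than 34 mm before it, or beyond it) (((x of pan_white in the frame of gate above -0.034 m and z of pan_white in the frame of gate above -0.01 m) and (x of pan_blue_1 in the frame of gate above -0.034 m and z of pan_blue_1 in the frame of gate above -0.01 m)) or ((x of pan_white in the frame of gate above -0.034 m and z of pan_white in the frame of gate above -0.01 m) and (x of pan_blue_2 in the frame of gate above -0.034 m and z of pan_blue_2 in the frame of gate above -0.01 m)) or ((x of pan_blue_1 in the frame of gate above -0.034 m and z of pan_blue_1 in the frame of gate above -0.01 m) and (x of pan_blue_2 in the frame of gate above -0.034 m and z of pan_blue_2 in the frame of gate above -0.01 m))).
It fails at once if the bottle, the morel or the jar is displaced by more than 15 mm or tipped (distance of any of bottle, morel, jar from where it was at the start of the episode above 0.015 m or angle between any of bottle, morel, jar's own z axis and vertical above 0.3 rad).
It also fails if it takes over 61 s, if anything falls off the work surface, if the arm or the gripper's body presses on something with over 40 N, if the wrist force passes 120 N, or if a joint passes its speed limit or range.

## Working session

There is one attempt and no reset: what is moved stays moved. The work goes in short steps, Python scripts to look and compute and a tool call to move; the robot and the scene stay as the last step left them, time stands still between calls to the robot, and variables do not carry over. Pictures are saved under pics/ and viewed, at most 10 in all, crops included, and the job is handed in when it is done.

Besides the shell and the picture viewer there is one more tool, called after "Emit:" as name([rows], argument=value, ...), one row to a line, values as JSON. jog_arm: Moves the arm, as the interface text tells. Its arguments: {"type":"object","properties":{"rows":{"type":"array","items":{"type":"array"}},"newtons":{"type":"number"}},"required":["rows"]}

```bash
mkdir -p pics; cat > h.py <<'E'
import numpy as np, cv2
from cell import arm
def cam(n):
    d=arm.get_image(n); d['K']=np.array([[d['fx'],0,d['cx']],[0,d['fy'],d['cy']],[0,0,1]]); d['R']=cv2.Rodrigues(np.array(d['rvec'],float))[0]; d['t']=np.array(d['tvec'],float).ravel(); d['D']=np.array(d['dist_coeffs'],float); return d
def ray(d,uv):
    p=cv2.undistortPoints(np.array(uv,float).reshape(-1,1,2),d['K'],d['D']).reshape(-1,2)
    return np.c_[p,np.ones(len(p))]@d['R'], -d['R'].T@d['t']
def at_z(d,uv,z):
    r,c=ray(d,uv); return c+r*((z-c[2])/r[:,2])[:,None]
def by_depth(d,uv):
    r,c=ray(d,uv); u=np.array(uv,int).reshape(-1,2); return c+r*d['depth'][u[:,1],u[:,0]][:,None]
def proj(d,P): return cv2.projectPoints(np.array(P,float).reshape(-1,1,3),np.array(d['rvec'],float),d['t'],d['K'],d['D'])[0].reshape(-1,2)
def save(d,n,crop=None,s=1):
    im=d['img'][:,:,::-1]
    if crop: x0,y0,x1,y1=crop; im=im[y0:y1,x0:x1]
    cv2.imwrite('pics/'+n,cv2.resize(im,None,fx=s,fy=s,interpolation=cv2.INTER_CUBIC))
E
python3 - <<'E'
from h import *
for n in('top','scene'):
    d=cam(n); save(d,n+'0.png'); print(n,-d['R'].T@d['t'],d['R'][2])
s=arm.observe(); print(s)
E
```

```text
top [0.42660874 0.06586247 0.91848375] [ 0.19753167  0.01446542 -0.98018977]
scene [ 0.21381095 -0.36807093  0.71643227] [ 0.44116284  0.51828231 -0.73263824]
{'clock': 0.1, 'joints': array([ 1.22538349,  0.43512498,  0.02496157,  1.57396932, -0.01164425,
        1.13398989, -0.07510296]), 'dq': array([-0.00055684, -0.00078511, -0.00227384, -0.00415378, -0.00103401,
       -0.0005801 , -0.00025907]), 'joint_efforts': array([ 3.27966343e-03, -6.69129324e+01,  9.88174416e-01, -3.15147185e+01,
       -6.05417532e-02,  3.73973174e-02,  1.08257407e-05]), 'position': array([ 0.15013783, -0.60624915,  0.22605511]), 'ee_rot': array([-3.11716805e+00, -3.80188334e-01,  3.76901605e-04]), 'force': array([-0.64023781,  0.76309275, -0.50156096]), 'ft_torque': array([-0.04818459, -0.05816797,  0.00757255]), 'gripper_force': 0.0, 'width': 0.9978183206385088}
```

View pics/top0.png

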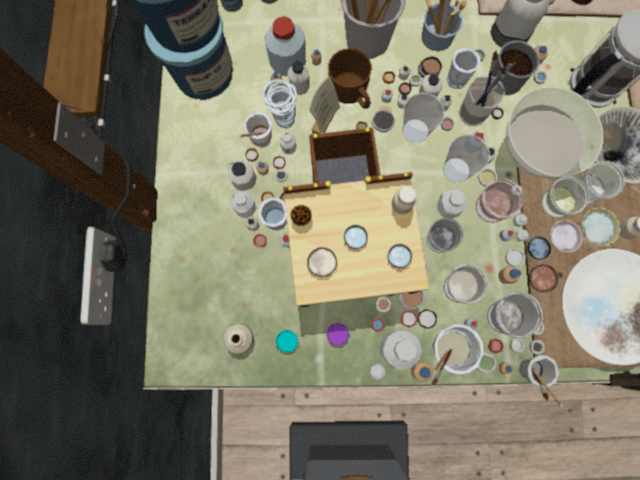

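View pics/scene0.png

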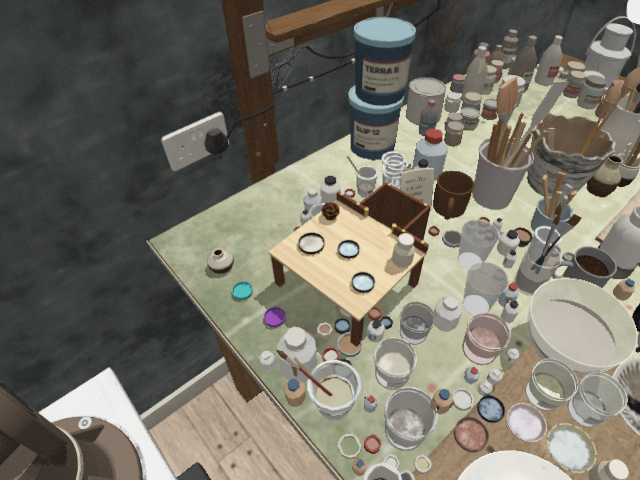

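Top view: the deck has its near corners at about (297,303) and (426,290), and the gate at about (348,184). White pan is at (322,262), blue pans at (356,237) and (400,256), morel at (301,215), bottle at (404,198), jar at (238,338). The turquoise (287,341) and purple (338,334) lids lie on the table and are not meant. The two pale blue lids on the deck fit the description.

```bash
cat >> h.py <<'E'
def pans(d,Rt,ot):
    "fit dark-rim circles on deck: warp deck to tray-metric picture at rim height 0.11; 0.5 mm/px"
    xs=np.arange(-130,130,.5); ys=np.arange(-115,115,.5)
    X,Y=np.meshgrid(xs,ys,indexing='ij')
    P=(np.c_[X.ravel()/1000,Y.ravel()/1000,np.full(X.size,.11)])@Rt.T+ot
    m=proj(d,P).astype(np.float32).reshape(X.shape+(2,))
    w=cv2.remap(d['img'],m[...,0],m[...,1],cv2.INTER_LINEAR)
    return w[::-1,::-1].copy()   # up=+x, left=+y ; px -> x=129.5-r/2, y=114.5-c/2
E
python3 - <<'E'
from h import *
d=cam('top'); im=d['img']
hsv=cv2.cvtColor(im,cv2.COLOR_RGB2HSV)
print(hsv[285,360],hsv[200,360],hsv[280,250],d['depth'][285,360])
m=((hsv[...,0]>10)&(hsv[...,0]<24)&(hsv[...,1]>60)&(hsv[...,2]>150)).astype(np.uint8)
m=cv2.morphologyEx(m,cv2.MORPH_OPEN,np.ones((3,3)))
n,l,st,c=cv2.connectedComponentsWithStats(m); k=l[285,360]; print(st[k])
cn=max(cv2.findContours((l==k).astype(np.uint8),cv2.RETR_EXTERNAL,cv2.CHAIN_APPROX_NONE)[0],key=len)
P=at_z(d,cn.reshape(-1,2)+0.,.1)
print(by_depth(d,[[360,285],[330,290],[370,205]]))
r=cv2.minAreaRect(P[:,:2].astype(np.float32)*1000); print(r, cv2.boxPoints(r))
for n,uv,z in[('white',(322,262),.11),('b',(356,237),.11),('b',(400,256),.11),('morel',(301,213),.13),('bottlecap',(405,191),.158),('jar',(238,338),.044),('gateL',(329,183),.12),('gateR',(367,178),.12)]: print(n,at_z(d,[uv],z).round(3))
save(d,'crop.png',(270,120,450,320),3)
E
```

```text
[ 21  81 224] [ 21  85 223] [ 35  50 179] 0.82056373
[ 295  265  134   40 3107]
[[ 0.51164017  0.00819048  0.09762068]
 [ 0.5037275   0.05792745  0.10013921]
 [ 0.64698033 -0.01208059  0.10180418]]
((512.023681640625, 6.472450256347656), (44.25333786010742, 220.05929565429688), 6.911080837249756) [[ 476.81802   113.04015 ]
 [ 503.29752  -105.420204]
 [ 547.2294   -100.09525 ]
 [ 520.7499    118.365105]]
white [[0.549 0.071 0.11 ]]
b [[0.59  0.014 0.11 ]]
b [[ 0.557 -0.058  0.11 ]]
morel [[0.627 0.104 0.13 ]]
bottlecap [[ 0.654 -0.063  0.158]]
jar [[0.427 0.218 0.044]]
gateL [[0.681 0.057 0.12 ]]
gateR [[ 0.689 -0.007  0.12 ]]
```

View pics/crop.png

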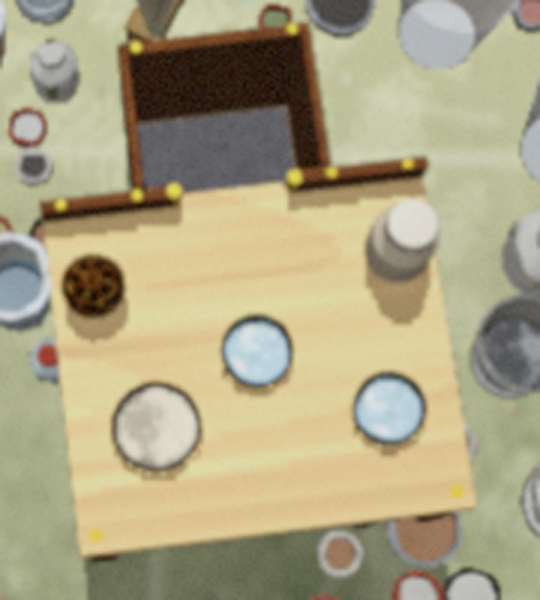

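```bash
cat >> h.py <<'E'
A=np.radians(6.9); RT=np.array([[np.cos(A),-np.sin(A),0],[np.sin(A),np.cos(A),0],[0,0,1]]); OT=np.array([.609,.018,0])
def w2t(P): return (np.array(P)-OT)@RT
def t2w(P): return np.array(P)@RT.T+OT
E
python3 - <<'E'
from h import *
d=cam('top')
# deck edge/gate checks
uv=lambda x,y:(270+(x+.5)/3-.5,120+(y+.5)/3-.5)
for n,p,z in[('nearL',(80,556),.1),('nearR',(474,505),.1),('farL',(43,208),.12),('farR',(427,165),.12),('noseL',(174,190),.12),('noseR',(295,177),.12),('slotL',(135,48),.12),('slotR',(291,30),.12),('white',(157,426),.11),('b1',(257,352),.11),('b2',(389,408),.11),('morel',(93,285),.13)]:
    P=at_z(d,[uv(*p)],z); print(n,(w2t(P)*1000).round(1),P.round(4))
w=pans(d,RT,OT); g=cv2.cvtColor(w,cv2.COLOR_RGB2GRAY)
c=cv2.HoughCircles(cv2.GaussianBlur(g,(5,5),0),cv2.HOUGH_GRADIENT,1,60,param1=80,param2=18,minRadius=36,maxRadius=54)
for x,y,r in c[0]: print('circ x %.1f y %.1f r %.1f'%(129.5-y/2,114.5-x/2,r/2))
cv2.imwrite('pics/rect.png',w[:,:,::-1])
E
```

```text
nearL [[-116.9  110.3  100. ]] [[0.4797 0.1135 0.1   ]]
nearR [[-117.8 -107.7  100. ]] [[ 0.5049 -0.1031  0.1   ]]
farL [[ 76.1 106.4 120. ]] [[0.6718 0.1327 0.12  ]]
farR [[  72.3 -110.3  120. ]] [[ 0.694  -0.0828  0.12  ]]
noseL [[ 76.7  32.4 120. ]] [[0.6812 0.0594 0.12  ]]
noseR [[ 75.1 -35.7 120. ]] [[ 0.6879 -0.0084  0.12  ]]
slotL [[163.8  43.1 120. ]] [[0.7665 0.0805 0.12  ]]
slotR [[162.7 -46.9 120. ]] [[ 0.7762 -0.009   0.12  ]]
white [[-52.7  59.3 110. ]] [[0.5495 0.0705 0.11  ]]
b1 [[-19.1  -1.  110. ]] [[0.5902 0.0147 0.11  ]]
b2 [[-59.7 -68.3 110. ]] [[ 0.5579 -0.057   0.11  ]]
morel [[ 25.8  83.9 130. ]] [[0.6246 0.1044 0.13  ]]
circ x -54.2 y 61.8 r 23.4
circ x -16.8 y -1.2 r 19.1
circ x -61.2 y -67.2 r 22.1
circ x 30.2 y 83.8 r 18.1
```

Emit:
jog_arm([
  [[6, 10, 2], [0, 0, 0], 0.18],
  [[10, 16, 3], [0, 0, -3], 0.18],
  [[14, 22, 3], [0, 0, -7], 0.18],
  [[18, 28, 3], [0, 0, -7], 0.18],
  [[22, 34, 3], [0, 0, -7], 0.18],
  [[26, 40, 3], [0, 0, -7], 0.18],
  [[30, 46, 3], [0, 0, -7], 0.18],
  [[33, 52, 3], [0, 0, -7], 0.18],
])

```text
clock: 1.2
position: [0.4204, -0.186, 0.2564]
ee_rot: [3.136, 0.189, 0.001]
force: [1.2, -0.6, 0.1]
width: 0.199
gripper_force: 0.0
```

Emit:
jog_arm([
  [[4, 6, 0], [0, 0, -1], 0.18],
  [[7, 12, 0], [0, 0, -1], 0.18],
  [[10, 17, 0], [0, 0, -1], 0.18],
  [[10, 17, 0], [0, 0, -1], 0.18],
  [[10, 17, 0], [0, 0, -1], 0.18],
])

```text
clock: 1.82
position: [0.5194, -0.0174, 0.2559]
ee_rot: [3.137, 0.164, -0.001]
force: [-0.1, 0.2, 0.2]
width: 0.182
gripper_force: 0.0
```

Emit:
jog_arm([
  [[2, 2.7, -4], [0, 0, 0], 0.18],
  [[2, 2.7, -8], [0, 0, 0], 0.18],
  [[2, 2.7, -12], [0, 0, 0], 0.18],
  [[2, 2.7, -14], [0, 0, 0], 0.18],
  [[2, 2.7, -15], [0, 0, 0], 0.18],
  [[2, 2.7, -15], [0, 0, 0], 0.18],
])

```text
clock: 2.58
position: [0.5392, 0.008, 0.1062]
ee_rot: [3.137, 0.159, -0.001]
force: [-0.3, -0.5, 0.1]
width: 0.18
gripper_force: 0.0
```

```bash
sed -i 's/radians(6.9)/radians(6.1)/; s/\[.609,.018,0\]/[.611,.0176,0]/' h.py; python3 - <<'E'
from h import *
s=arm.observe(); print(s['position'],s['force'],w2t(s['position'])*1000)
save(cam('top'),'a.png',(270,120,450,320),3)
E
```

```text
[0.53915927 0.00801742 0.1061666 ] [-0.30565129 -0.50837751  0.13369341] [-72.45224767  -1.89423475 106.1665969 ]
```

View pics/a.png

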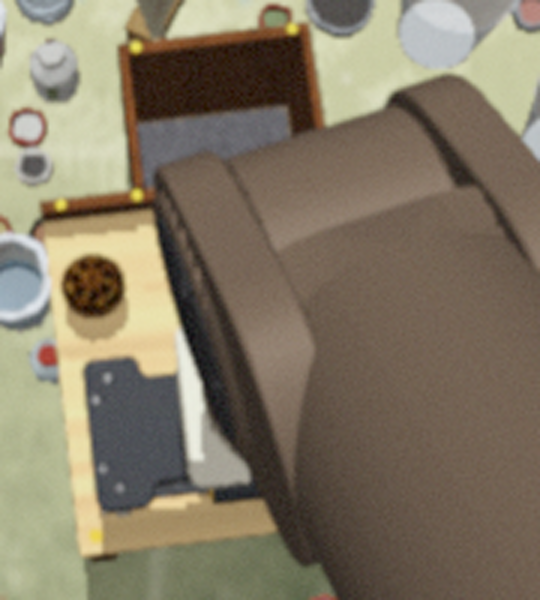

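Emit:
jog_arm([
  [[1.2, 0.2, 0], [0, 0, 0], 0.18],
  [[2.4, 0.35, 0], [0, 0, 0], 0.18],
  [[3.6, 0.5, 0], [0, 0, 0], 0.18],
  [[4.8, 0.65, 0], [0, 0, 0], 0.18],
  [[6, 0.8, 0], [0, 0, 0], 0.18],
  [[7.2, 0.9, 0], [0, 0, 0], 0.18],
  [[8.4, 1.05, 0], [0, 0, 0], 0.18],
  [[9.4, 1.15, 0], [0, 0, 0], 0.18],
])

```text
clock: 3.62
position: [0.6343, 0.0209, 0.1062]
ee_rot: [-3.137, -0.162, -0.0]
force: [-1.2, 0.3, -0.4]
width: 0.181
gripper_force: 0.2
```

```bash
python3 - <<'E'
from h import *
s=arm.observe(); print(s['position'],s['force'],w2t(s['position'])*1000)
save(cam('scene'),'b.png',(240,170,460,340),3)
E
```

```text
[0.63431839 0.02088238 0.10616923] [-1.22624045  0.2575594  -0.37654401] [ 23.53515435   0.78588749 106.16923456]
```

View pics/b.png

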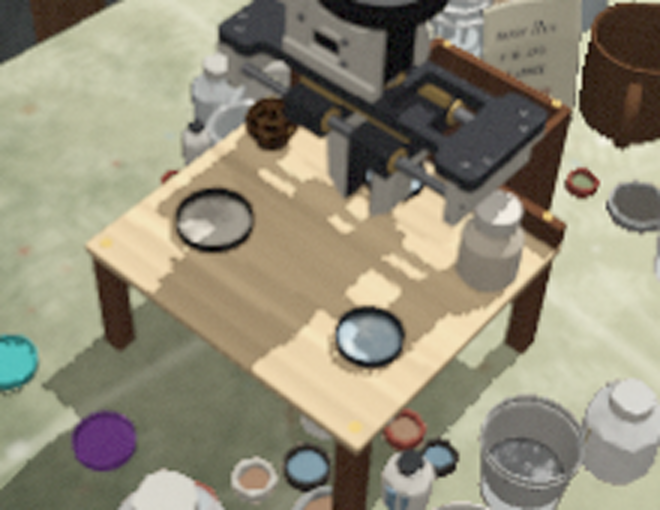

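Emit:
jog_arm([
  [[1, 0.1, 0], [0, 0, 0], 0.18],
  [[2, 0.2, 0], [0, 0, 0], 0.18],
  [[3, 0.27, 0], [0, 0, 0], 0.18],
  [[3.4, 0.3, 0], [0, 0, 0], 0.18],
  [[3.4, 0.3, 0], [0, 0, 0], 0.18],
])

```text
clock: 4.3
position: [0.6677, 0.0239, 0.1061]
ee_rot: [-3.137, -0.162, 0.0]
force: [-0.2, 0.3, -0.3]
width: 0.181
gripper_force: 0.0
```

Emit:
jog_arm([
  [[-2, 0, 2], [0, 0, 0], 0.18],
  [[-4, 0, 7], [0, 0, 0], 0.18],
  [[-8, 2, 10], [0, 0, -10], 0.18],
  [[-12, 5, 10], [0, 0, -20], 0.18],
  [[-16.2, 8.1, 10], [0, 0, -30], 0.18],
  [[-16.2, 8.1, 10], [0, 0, -40], 0.18],
  [[-16.2, 8.1, 9], [0, 0, -44], 0.18],
  [[-16.2, 8.1, 9], [0, 0, -44], 0.18],
])

```text
clock: 5.3
position: [0.5047, 0.1047, 0.1959]
ee_rot: [2.969, -1.024, -0.001]
force: [-0.1, -0.4, -0.2]
width: 0.18
gripper_force: 0.0
```

```bash
python3 - <<'E'
from h import *
s=arm.observe(); print(s['position'],s['ee_rot'],w2t(s['position'])*1000)
a=cam('top')['img'][100:330,250:470,::-1]; b=cam('scene')['img'][150:380,230:460,::-1]
cv2.imwrite('pics/c.png',cv2.resize(np.hstack([a,b]),None,fx=1.75,fy=1.75,interpolation=cv2.INTER_CUBIC))
E
```

```text
[0.50473468 0.10467815 0.19591611] [ 2.96921314e+00 -1.02365437e+00 -1.28923858e-03] [-96.41036411  97.87729227 195.91610814]
```

View pics/c.png

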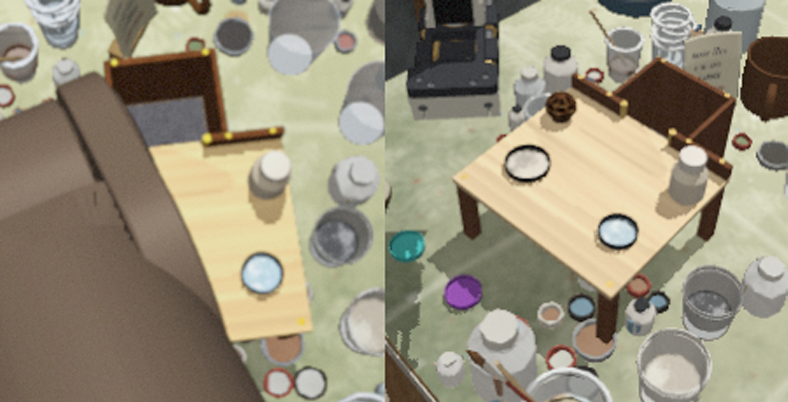

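```bash
python3 - <<'E'
from h import *
d=cam('scene'); p=arm.observe()['position']; print(proj(d,[p,p+[0,0,.066]])); save(d,'d.png',(180,100,340,260),3)
E
```

```text
[[276.23002261 209.49117638]
 [272.4320979  179.59793897]]
```

View pics/d.png

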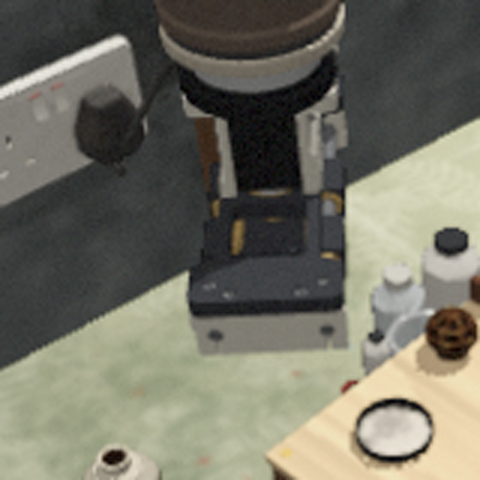

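Emit:
jog_arm([
  [[0, 0, -5], [0, 0, 0], 0.18],
  [[0, 0, -9], [0, 0, 0], 0.18],
  [[0, 0, -9], [0, 0, 0], 0.18],
  [[1, -0.8, -9], [0, 0, 0], 0.18],
  [[2, -1.6, -9], [0, 0, 0], 0.18],
  [[3, -2.4, -9], [0, 0, 0], 0.18],
  [[4, -3.15, -9], [0, 0, 0], 0.18],
  [[5, -3.95, -9], [0, 0, 0], 0.18],
])

```text
clock: 6.45
position: [0.5563, 0.0647, 0.1064]
ee_rot: [-2.969, 1.026, -0.0]
force: [0.1, -0.9, -0.0]
width: 0.178
gripper_force: 0.2
```

Emit:
jog_arm([
  [[1, -0.8, 0], [0, 0, 0], 0.18],
  [[2, -1.6, 0], [0, 0, 0], 0.18],
  [[3, -2.35, 0], [0, 0, 0], 0.18],
  [[3.5, -2.75, 0], [0, 0, 0], 0.18],
  [[3.5, -2.75, 0], [0, 0, 0], 0.18],
  [[2.6, -2, 0], [0, 0, 0], 0.18],
])

```text
clock: 7.2
position: [0.5813, 0.0453, 0.1061]
ee_rot: [2.969, -1.026, -0.0]
force: [-0.2, -0.1, -0.2]
width: 0.174
gripper_force: 0.0
```

Emit:
jog_arm([
  [[-1.5, 1.2, 1], [0, 0, 0], 0.18],
  [[-2.5, 1.5, 6], [0, 0, 5], 0.18],
  [[-3, 0, 10], [0, 0, 15], 0.18],
  [[-4, -3.3, 12], [0, 0, 25], 0.18],
  [[-4, -3.3, 12], [0, 0, 35], 0.18],
  [[-4, -3.3, 12], [0, 0, 44], 0.18],
  [[-4, -3.3, 12], [0, 0, 44], 0.18],
])

```text
clock: 8.07
position: [0.5406, 0.0134, 0.2269]
ee_rot: [-3.137, -0.162, -0.001]
force: [0.1, -0.3, -0.7]
width: 0.182
gripper_force: 0.0
```

```bash
cat > look.py <<'E'
from h import *
import sys
s=arm.observe(); print(s['position'],s['ee_rot'],(w2t(s['position'])*1000).round(1),s['clock'])
d=cam('scene'); hsv=cv2.cvtColor(d['img'],cv2.COLOR_RGB2HSV)
# deck region mask
q=np.array([[-118,-108],[-118,108],[68,108],[68,-108]])/1000
poly=proj(d,t2w(np.c_[q,np.full(4,.1)])).astype(np.int32)
R=np.zeros(hsv.shape[:2],np.uint8); cv2.fillPoly(R,[poly],1)
g=((hsv[...,2]<70)&(R>0)).astype(np.uint8)
for cn in cv2.findContours(g,cv2.RETR_EXTERNAL,cv2.CHAIN_APPROX_NONE)[0]:
    if len(cn)<30: continue
    P=w2t(at_z(d,cn.reshape(-1,2)+0.,.105))[:,:2]*1000
    (x,y),r=cv2.minEnclosingCircle(P.astype(np.float32)); print('blob tray %.1f %.1f r %.1f'%(x,y,r),cn.mean(0).round())
if len(sys.argv)>1: save(d,sys.argv[1],(240,150,460,330),3)
E
python3 look.py e.png
```

```text
[0.54057041 0.01343245 0.22691944] [-3.13738569e+00 -1.62459378e-01 -7.50795115e-04] [-70.5   3.3 226.9] 8.075
blob tray -68.7 -75.8 r 15.6 [[362. 290.]]
blob tray -52.7 -64.7 r 17.5 [[364. 275.]]
blob tray -1.8 -8.2 r 20.4 [[357. 249.]]
blob tray 16.3 5.7 r 21.7 [[358. 234.]]
```

View pics/e.png

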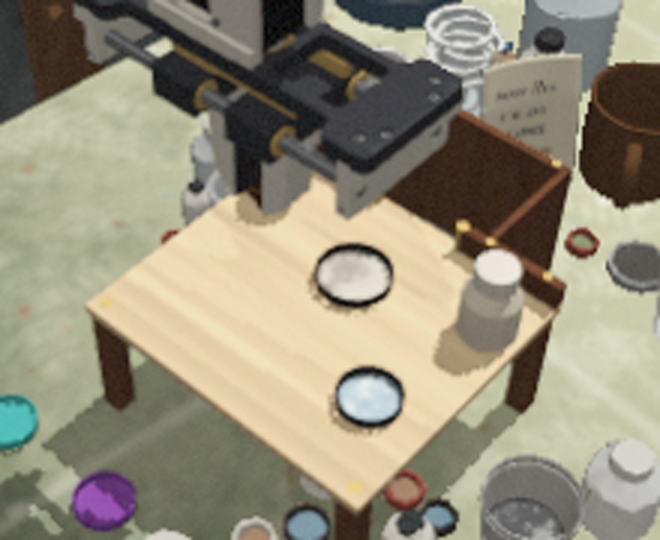

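Emit:
jog_arm([
  [[1.9, -0.2, -5], [0, 0, 0], 0.18],
  [[1.9, -0.2, -10], [0, 0, 0], 0.18],
  [[1.9, -0.2, -12.1], [0, 0, 0], 0.18],
  [[1.9, -0.2, -12.1], [0, 0, 0], 0.18],
  [[3, -0.1, -12.1], [0, 0, 0], 0.18],
  [[4.2, 0.05, -12.1], [0, 0, 0], 0.18],
  [[5.4, 0.2, -12.1], [0, 0, 0], 0.18],
  [[6.6, 0.35, -12.1], [0, 0, 0], 0.18],
])

```text
clock: 9.12
position: [0.6087, 0.016, 0.1056]
ee_rot: [-3.137, -0.161, -0.001]
force: [0.4, 0.6, 0.8]
width: 0.182
gripper_force: 0.2
```

Emit:
jog_arm([
  [[1, 0.12, 0], [0, 0, 0], 0.18],
  [[2, 0.23, 0], [0, 0, 0], 0.18],
  [[3, 0.34, 0], [0, 0, 0], 0.18],
  [[4, 0.44, 0], [0, 0, 0], 0.18],
  [[5, 0.54, 0], [0, 0, 0], 0.18],
  [[5.7, 0.6, 0], [0, 0, 0], 0.18],
  [[5.7, 0.6, 0], [0, 0, 0], 0.18],
])

```text
clock: 10.0
position: [0.665, 0.0219, 0.1051]
ee_rot: [-3.137, -0.162, -0.0]
force: [0.5, -0.8, 0.2]
width: 0.184
gripper_force: 0.0
```

Emit:
jog_arm([
  [[-2, 0, 2], [0, 0, 0], 0.18],
  [[-4, 0, 8], [0, 0, 0], 0.18],
  [[-7, -3, 12], [0, 0, 10], 0.18],
  [[-11, -7, 12], [0, 0, 20], 0.18],
  [[-13.8, -12, 12], [0, 0, 30], 0.18],
  [[-13.8, -12, 12], [0, 0, 40], 0.18],
  [[-13.8, -12, 10], [0, 0, 46.5], 0.18],
  [[-13.8, -12, 9], [0, 0, 46.5], 0.18],
])

```text
clock: 11.0
position: [0.5258, -0.0985, 0.1945]
ee_rot: [-2.819, -1.385, 0.001]
force: [0.5, 0.1, 0.5]
width: 0.178
gripper_force: 0.0
```

```bash
python3 - <<'E'
from h import *
s=arm.observe(); print(s['position'],s['ee_rot'],(w2t(s['position'])*1000).round(1))
a=cam('top')['img'][100:330,250:470,::-1]; b=cam('scene')['img'][150:380,230:460,::-1]
cv2.imwrite('pics/f.png',cv2.resize(np.hstack([a,b]),None,fx=1.75,fy=1.75,interpolation=cv2.INTER_CUBIC))
E
```

```text
[ 0.52575171 -0.09847925  0.19452962] [-2.81924250e+00 -1.38532753e+00  1.34423417e-03] [ -97.1 -106.4  194.5]
```

View pics/f.png

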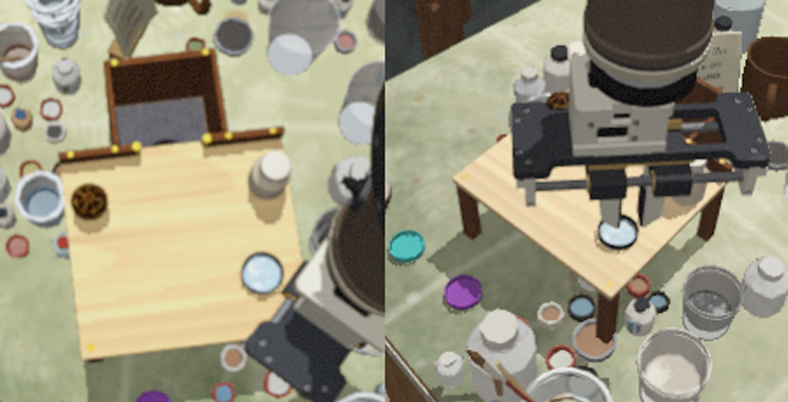

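Emit:
jog_arm([
  [[0, 0, -5], [0, 0, 0], 0.18],
  [[0, 0, -8.9], [0, 0, 0], 0.18],
  [[0.1, 0, -8.9], [0, 0, 0], 0.18],
  [[0.8, 0.9, -8.9], [0, 0, 0], 0.18],
  [[1.5, 1.9, -8.9], [0, 0, 0], 0.18],
  [[2.2, 2.85, -8.9], [0, 0, 0], 0.18],
  [[2.9, 3.8, -8.9], [0, 0, 0], 0.18],
  [[3.6, 4.75, -8.9], [0, 0, 0], 0.18],
])

```text
clock: 12.1
position: [0.5631, -0.0499, 0.1065]
ee_rot: [2.818, 1.387, 0.0]
force: [0.3, 0.2, 0.4]
width: 0.182
gripper_force: 0.3
```

Emit:
jog_arm([
  [[0.7, 0.95, 0], [0, 0, 0], 0.18],
  [[1.4, 1.9, 0], [0, 0, 0], 0.18],
  [[2.2, 2.85, 0], [0, 0, 0], 0.18],
  [[2.9, 3.8, 0], [0, 0, 0], 0.18],
  [[3.6, 4.7, 0], [0, 0, 0], 0.18],
  [[3.6, 4.7, 0], [0, 0, 0], 0.18],
  [[2.8, 3.6, 0], [0, 0, 0], 0.18],
])

```text
clock: 12.98
position: [0.5904, -0.0143, 0.1061]
ee_rot: [-2.817, -1.389, -0.0]
force: [0.1, -0.4, -0.4]
width: 0.18
gripper_force: 0.0
```

Emit:
jog_arm([
  [[-1, -1.3, 1], [0, 0, 0], 0.18],
  [[-2, -2.3, 6], [0, 0, -5], 0.18],
  [[-4, 0, 11], [0, 0, -15], 0.18],
  [[-4.4, 2.4, 12], [0, 0, -25], 0.18],
  [[-4.4, 2.4, 12], [0, 0, -35], 0.18],
  [[-4.4, 2.4, 12], [0, 0, -45], 0.18],
  [[-4.4, 2.4, 12], [0, 0, -46.5], 0.18],
  [[-4.4, 2.4, 12], [0, 0, -46.5], 0.18],
])

```text
clock: 13.98
position: [0.5462, 0.0085, 0.2266]
ee_rot: [3.137, 0.165, 0.0]
force: [0.1, -0.2, 0.4]
width: 0.182
gripper_force: 0.0
```

```bash
python3 look.py
```

```text
[0.54615934 0.00852221 0.22655027] [3.13694673e+00 1.65215783e-01 2.27830774e-04] [-65.4  -2.1 226.6] 13.975
blob tray 1.1 -2.1 r 17.7 [[355. 247.]]
blob tray 12.5 7.4 r 18.0 [[356. 234.]]
blob tray 39.5 93.1 r 28.5 [[330. 209.]]
```

Emit:
jog_arm([
  [[2, 0.65, -5], [0, 0, 0], 0.18],
  [[2, 0.65, -10], [0, 0, 0], 0.18],
  [[2, 0.65, -12.1], [0, 0, 0], 0.18],
  [[2, 0.65, -12.1], [0, 0, 0], 0.18],
  [[3.1, 0.75, -12.1], [0, 0, 0], 0.18],
  [[4.2, 0.85, -12.1], [0, 0, 0], 0.18],
  [[5.3, 0.95, -12.1], [0, 0, 0], 0.18],
  [[6.4, 1.05, -12.1], [0, 0, 0], 0.18],
])

```text
clock: 15.02
position: [0.6116, 0.0199, 0.1056]
ee_rot: [3.137, 0.162, 0.001]
force: [-0.5, 0.7, 0.7]
width: 0.18
gripper_force: 0.2
```

Emit:
jog_arm([
  [[1, 0.1, 0], [0, 0, 0], 0.18],
  [[2, 0.2, 0], [0, 0, 0], 0.18],
  [[3, 0.28, 0], [0, 0, 0], 0.18],
  [[4, 0.36, 0], [0, 0, 0], 0.18],
  [[5, 0.45, 0], [0, 0, 0], 0.18],
  [[5.8, 0.52, 0], [0, 0, 0], 0.18],
  [[5.8, 0.52, 0], [0, 0, 0], 0.18],
])

```text
clock: 15.9
position: [0.6691, 0.0251, 0.1051]
ee_rot: [-3.137, -0.162, -0.0]
force: [-0.4, 0.5, -0.0]
width: 0.179
gripper_force: 0.0
```

Emit:
jog_arm([
  [[-2, 0, 2], [0, 0, 0], 0.18],
  [[-4, 0, 8], [0, 0, 0], 0.18],
  [[-8, -3, 13], [0, 0, 0], 0.18],
  [[-12, -8, 14], [0, 0, 0], 0.18],
  [[-16, -14, 14], [0, 0, 0], 0.18],
  [[-18, -20, 14], [0, 0, 0], 0.18],
  [[-20, -24, 14], [0, 0, 0], 0.18],
  [[-20, -24, 14], [0, 0, 0], 0.18],
])

```text
clock: 16.9
position: [0.4654, -0.2204, 0.2453]
ee_rot: [3.136, 0.148, -0.002]
force: [-0.0, 0.9, 0.0]
width: 0.173
gripper_force: 0.0
```

```bash
python3 - <<'E'
from h import *
print(arm.observe()['position'])
a=cam('top')['img'][100:330,250:470,::-1]; b=cam('scene')['img'][150:380,230:460,::-1]
cv2.imwrite('pics/g.png',cv2.resize(np.hstack([a,b]),None,fx=1.75,fy=1.75,interpolation=cv2.INTER_CUBIC))
E
```

```text
[ 0.46544094 -0.22037848  0.24530376]
```

View pics/g.png

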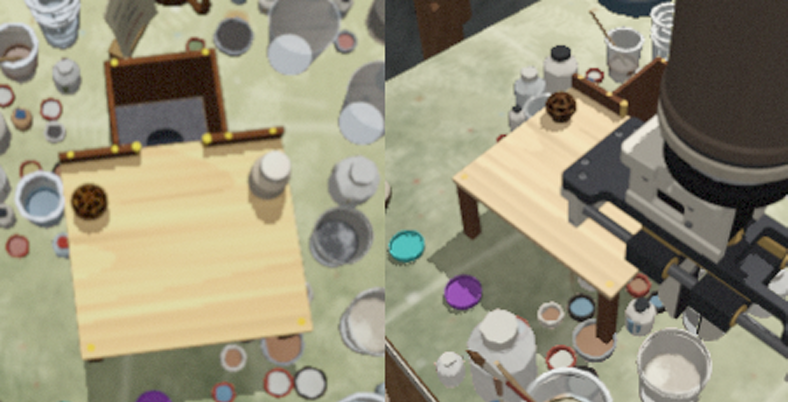

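```bash
python3 - <<'E'
from h import *
d=cam('top'); u=[(250+165/1.75,100+y/1.75) for y in(115,132,137,140)]
P=by_depth(d,u); print(P.round(3),w2t(P).round(3))
if P[:,2].max()<.06: print(arm.sign_off())
E
```

```text
[[0.752 0.026 0.006]
 [0.727 0.027 0.021]
 [0.722 0.027 0.02 ]
 [0.717 0.027 0.024]] [[ 0.141 -0.007  0.006]
 [ 0.117 -0.003  0.021]
 [ 0.111 -0.002  0.02 ]
 [ 0.107 -0.002  0.024]]
the job is handed in; nothing more can be done
None
```

I pushed all three pans through the gate one at a time and signed off; the deck is empty and depth shows a pan on the slot floor, though I never saw the first blue pan directly after it dropped. In the last pictures the bottle and morel still stand in place; I did not re-measure the jar, but nothing went near it.

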